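# Press a wheel onto its drive shaft in a locking-forceps third hand

## Task

The drive shaft lies loose in the open jaws of the third hand, with a wheel just started on its end. Lock the forceps on the shaft by pressing the upper ring handle down until the ratchet holds it by itself at its second, last notch, then push the wheel along the shaft until it is fully home against the shoulder, without the shaft slipping through the jaws. Finally press the upper handle sideways, away from the wheel, so that the ratchet lets go, and leave the finished shaft lying in the open jaws; the post is springy, so go by feel, with no more than 25 N on the handle and 20 N on the wheel, and leave the tools and nuts around it alone.

Things in the scene. Friction and masses are not known exactly. Their poses are not given: they have to be found in the camera images.
- stand: Third hand: a round dark foot (96 mm across, 27 high, does not move) with an upright post that carries a big locking forceps (180 mm, ring handles), its pivot 105 mm above the bench over the foot's centre. Origin: centre of the foot's underside, z up. Along the stand's x: jaws to +x, ring handles to -x; it closes in the x-z plane.
- post: The post and all of the forceps on it; the upper jaw is fixed to it. Origin 24 mm above the bench on the stand's z axis. The post is springy: it leans by several millimetres under the working loads, sideways as well as fore and aft, and comes back, so parts pushed on it give way before they move or seat.
- ring_top (a point): Top of the upper ring handle: an upright steel ring, 34 mm outside, of 7.6 mm round bar, in the stand's x-z plane, about 120 mm behind the pivot (stand's -x), about 163 mm above the bench when open. Per 0.1 rad of closing it sinks about 12 mm and moves 5 mm to the stand's -x; the bar is smooth, so follow it. The lower ring under it need not be touched.
- ring_center (a point): Centre of the same upper ring, 16.8 mm from its top. The ring's side faces stand 3.8 mm to either side of it along the stand's y.
- upper_handle: Upper handle: shank, ring, ratchet bar. Its shank bends sideways: pressing the ring to the stand's -y (away from the wheel) by 2 to 5 mm relative to the post, about 5 to 8 N on the ring, frees the ratchet, and the handle springs up and open by itself; rubbing on the fingers may hold it part open until they go. Stop at 8 mm. It does not bend to +y. Origin at the pivot.
- handle (a joint): Closing angle of the upper handle, rad: 0 = sprung open, grows as it is pressed down, stop at 0.235. The jaws meet the shaft at 0.11. With the hand off, the ratchet holds it at about 0.10 in the first notch (shaft still loose) or 0.163 in the second (shaft gripped). Pressing to 0.21 catches the second, if the ring is not dragged aside. Force on the ring: 5 N at first, 10 N at 0.16, 14 to 17 N at 0.21.
- upper_jaw_pad (a point): Middle of the gripping face (underside) of the upper jaw, 42 mm in front of the pivot and 3 mm above it; jaws 20 mm wide along y. Axes as the stand's.
- shaft_mid (a point): Point on the axis of the drive shaft that lies within 2 mm of the jaws' middle at the start. The steel shaft, 6 mm thick, 92 mm long, lies across the jaws along the stand's y in a V-groove of the lower jaw; brass gear (24 mm) at its -y end, wheel at its +y end. The lower jaw lifts it 4 mm as it closes.
- shaft: The drive shaft with its gear and wheel; origin at shaft_mid, y axis along the shaft, towards the wheel.
- wheel_face (a point): Centre of the outer hub face of the wheel, looking to the stand's +y; push it to -y. Flanged dark steel wheel on the shaft's axis: 32 mm over the flange, rim face 27 mm across, hub 12 mm across, 12 mm thick, 2 mm proud of the rim. The face is 37 mm from shaft_mid when fully out, 29 mm when home.
- wheel (a joint): How far the wheel is pushed on, m: 0 = fully out, 0.008 = home against the shaft's shoulder (hard stop). A tight fit: it moves under about 6 to 7 N and stays where it is left.
- pliers: Bystander: red-handled pliers, 147 mm, lying on the bench.
- screwdriver_2: Bystander: small yellow-handled screwdriver, 157 mm, lying on the bench.
- nut_m8_1: Bystander: steel hex nut, 22 mm across, lying on the bench.
- nut_m8_2: Bystander: steel hex nut, 22 mm across, lying on the bench.
Things that resemble listed ones, but are neither listed nor needed, are in the scene too. What is shaped like the shaft but orange or purple is not meant.

How it is judged (in metres and radians):
On the way, in this order (a step that is already met when the one before it is completed fails the run):
1. The ratchet holds the handle at the second notch with the hand off it, the shaft gripped firmly, the wheel not yet pushed on (value of joint handle above 0.14 rad and contact force between post and shaft above 15 N and contact force between the fingers and upper_handle below 0.1 N and value of joint wheel below 0.004 m), for 0.3 s.
2. The wheel is home while the ratchet still holds the shaft (value of joint wheel above 0.007 m and value of joint handle above 0.14 rad), for 0.1 s.
At the end, for the whole second after the job is handed in: The wheel is within 1 mm of home, the ratchet is let go and the handle sprung open (under 0.04 rad), and the shaft lies at rest across the lower jaw, in its groove, within 6 mm of the jaws' middle along its length (value of joint wheel above 0.007 m and value of joint handle below 0.04 rad and y of shaft_mid in the frame of upper_jaw_pad between -0.006 and 0.006 m and x of shaft_mid in the frame of upper_jaw_pad between -0.005 and 0.005 m and z of shaft_mid in the frame of upper_jaw_pad above -0.012 m and angle between the y axis of shaft and the y axis of stand, either way round below 0.15 rad and linear speed of shaft below 0.02 m/s); the robot touches nothing.
It fails at once if The upper handle is pressed with more than 25 N (contact force between the fingers and upper_handle above 25 N).
It fails at once if The wheel is pushed with more than 20 N (contact force between the fingers and shaft above 20 N).
It fails at once if The shaft slips through the jaws (more than 7 mm from their middle) (y of shaft_mid in the frame of upper_jaw_pad above 0.007 m or y of shaft_mid in the frame of upper_jaw_pad below -0.007 m).
It fails at once if The pliers, screwdriver or nuts are moved by more than 15 mm (distance of any of pliers, screwdriver_2, nut_m8_1, nut_m8_2 from where it was at the start of the episode above 0.015 m).
It also fails if it takes over 64 s, if anything falls off the work surface, if the arm or the gripper's body presses on something with over 40 N, if the wrist force passes 120 N, or if a joint passes its speed limit or range.

## Robot

A 6-joint arm with a two-finger parallel gripper is mounted at the origin on a cart in front of the work surface, level with it; the furniture and walls round the work are solid. World frame = base frame: x ahead of the robot, y to its left, z up, the work surface at z = 0. Lengths are in m, angles in degrees, forces in N, time in s.
With the tool pointing down it reaches from about 0.25 to 0.725 m from the base axis. Payload 9.7 kg.
Tool frame: the origin (TCP) lies at the very end of the fingers, on their centre line; the grasp point (between the pads) lies 19 mm behind it; z points along the fingers, y is the line along which they close (so a half turn about z gives the same grasp; the last joint's range is limited). The gripper opens to 85 mm and grips with 20 to 120 N. Pads are 22 mm wide; open, the fingers measure 114 mm over their backs; the gripper's body (76 mm by 85 mm) begins 54 mm behind the grasp point. The pads swing forward as they close: fully open they stand 13 mm farther back than shut.
Start: joints at [-71.62, 4.979, 10.078, 95.1, 0, 90], TCP at [0.173, -0.522, 0.231] pointing down, gripper open.
Joint ranges: [-179.16, 179.16], [-48.56, 103.87], [-65.8, 70.77], [-126.05, 130.52], [-82.76, 87.17], [-180, 180]. Speed limits (degrees/s): [127.2, 127.2, 147.25, 180, 180, 180].

## Interface

Orientations are given as [roll, pitch, yaw] about the fixed x, y, z axes, in that order (R = Rz(yaw) Ry(pitch) Rx(roll)).
In Python, from workcell import bot gives the robot as it stands.
- The arm moves only by the tool arm_command, never from a script. Its argument "series" is a list of rows, each a list of 4 numbers: the shift along the tool's x, y, z in m, then the turn about the tool's z in rad. A call has exactly 5 rows; each row is the pose to reach, as a shift and turn from the pose commanded when the call began, along the tool's axes at that moment; what a row does not reach only later rows make up. A row lasts 1/10 s, in which the tool goes at most 50 mm and 8.59 degrees, less where a joint would pass 70% of its speed; a pose out of reach is approached as far as the arm can. A call with a gripper value outside its range is refused whole. "hand" is the finger opening in m, from 0 to 0.0854, set as the call begins (left out, the last holds). The fingers move at their own pace and stop on an object; "grip_force" is the grip in N (left out, the last holds). Time passes only in rows, so rows that repeat a pose let the fingers close, or fill a call up. It gives the time, the measured TCP pose, the force, the opening and the grip force at its end, in the units of the state.
- bot.get_obs(): the state, without advancing time (a new reading comes with each control period).
- bot.camera(name): name is "scene" or "top" or "wrist"; returns a dict with "color" (480x640x3 uint8, blue, green, red), "camera_matrix" (3x3 intrinsics, pixels), "xyz" and "orientation" of the camera in the world; the wrist camera has in their place "T_tool_cam" (4x4, takes a point from camera to tool coordinates, whose origin is the TCP and whose axes are the flange's). Camera axes: x right, y up, looking along -z (the intrinsics and any distortion apply to the point x, -y, -z); pixel columns grow to the right and rows downward; lengths in m; the calibration is good to about 2 mm. A picture is of the moment at which its call begins: read the wrist's pose just before it. There is no depth.
- bot.job_done(): hands the job in; it is judged then, once.
Trained networks look in the newest picture that a camera, given by its name, has taken for a name from the list of things; names that differ only in an ending like _2 or _b are one class to them, and where a whole thing is asked for, a point or a joint stands for the part that bears it (a point fixed in the world has none). Each returns a list of dicts, best first, with "confidence" (0 to 1); they miss things now and then, are a little off and sometimes report something else, mostly with a low value. They report only what shows in the picture. A call takes as long as a camera call. They do not tell look-alikes from the thing itself.
- bot.find_in(camera, target): "location" ([column, row] in pixels, amid what is visible of it).
- bot.mark_of(camera, target): "location" ([column, row] in pixels: a listed point, or the origin of a listed thing).
The state is a dict: "time": time; "q": joint angles; "qd": joint speeds; "joint_efforts": joint torques, N m; "ee_pos": TCP position; "tcp_rot": TCP orientation; "wrist_force": force on the tool from outside, world axes, zero at the start; "torque": the same for the moment, N m; "opening": finger opening in m; "grasp_force": force on a finger pad.
Only numpy, scipy, OpenCV 4.12 (cv2) and the standard library are available. Lean on these libraries where they do the work, as an engineer would, in place of code of your own. Each camera call takes 0.05 s, during which the arm holds its last target. There are 200 camera calls.

## Working session

There is one attempt and no reset: what is moved stays moved. The work goes in short steps, Python scripts to look and compute and a tool call to move; the robot and the scene stay as the last step left them, time stands still between calls to the robot, and variables do not carry over. Pictures are saved under pics/ and viewed, at most 10 in all, crops included, and the job is handed in when it is done.

Besides the shell and the picture viewer there is one more tool, called as name(argument=value, ...) on one line, values as JSON. arm_command: Moves the arm, as the interface text tells. Its arguments: {"type":"object","properties":{"series":{"type":"array"},"hand":{"type":"number"},"grip_force":{"type":"number"}},"required":["series"]}

```bash
mkdir -p pics; ls; cat > h.py <<'E'
import numpy as np,cv2
from workcell import bot
from scipy.spatial.transform import Rotation as R
def tool():
    o=bot.get_obs(); return np.array(o['ee_pos']),R.from_euler('xyz',o['tcp_rot'],degrees=True).as_matrix(),o
def ray(c,px):
    K=np.array(c['camera_matrix']);d=np.array(c.get('distortion',np.zeros(5)),float)
    u=cv2.undistortPoints(np.array([[px]],float),K,d)[0,0]
    v=np.array([u[0],-u[1],-1.])
    Rm=c['_R'];v=Rm@v
    return c['_p'],v/np.linalg.norm(v)
def shot(n):
    p,r,o=tool(); c=bot.camera(n)
    if 'T_tool_cam' in c:
        T=np.array(c['T_tool_cam']);c['_R']=r@T[:3,:3];c['_p']=p+r@T[:3,3]
    else:
        c['_p']=np.array(c['xyz']);q=c['orientation'];c['_R']=np.array(q) if np.size(q)==9 else R.from_euler('xyz',q,degrees=True).as_matrix()
    return c
def proj(c,X):
    v=c['_R'].T@(np.array(X)-c['_p']);K=np.array(c['camera_matrix'])
    d=np.array(c.get('distortion',np.zeros(5)),float)
    return cv2.projectPoints(np.array([[v[0],-v[1],-v[2]]]),np.zeros(3),np.zeros(3),K,d)[0][0,0]
def tri(rs):
    A=np.zeros((3,3));b=np.zeros(3)
    for p,v in rs:
        M=np.eye(3)-np.outer(v,v);A+=M;b+=M@p
    X=np.linalg.solve(A,b); return X,[np.linalg.norm(np.cross(X-p,v)) for p,v in rs]
E
python3 - <<'E'
from h import *
print(bot.get_obs())
C={}
for n in('scene','top'):
    c=C[n]=shot(n);cv2.imwrite(f'pics/{n}0.png',c['color']);print(n,{k:v for k,v in c.items() if k!='color'})
T=['stand','ring_top','ring_center','upper_jaw_pad','shaft_mid','wheel_face','upper_handle','post']
for t in T:
    m={n:bot.mark_of(n,t) for n in C}
    for n in C: print(t,n,[(np.round(d['location'],1).tolist(),round(d['confidence'],2)) for d in m[n][:3]])
    if all(m.values()):
        X,e=tri([ray(C[n],m[n][0]['location']) for n in C]);print('   ',X.round(4),np.round(e,4))
E
```

```text
pics
{'time': 0.0, 'q': array([-7.16192351e+01,  5.01150640e+00,  1.00329587e+01,  9.51007534e+01,
       -3.19948466e-04,  9.00000593e+01]), 'qd': array([-0.04915528, -0.12183855,  0.00306053, -0.06169944, -0.02903823,
        0.07661494]), 'joint_efforts': array([-8.11063128e-04, -5.20388067e+01,  4.64808333e+01,  1.62341277e-02,
       -4.12153281e-05,  1.10682143e-05]), 'ee_pos': array([ 0.17335238, -0.52170621,  0.23056579]), 'tcp_rot': array([-1.79920699e+02,  3.20030170e-04,  1.83807061e+01]), 'wrist_force': array([ 0.50271674, -0.70221413,  0.53400348]), 'torque': array([ 0.00186915, -0.03142047, -0.0157362 ]), 'grasp_force': 0.0, 'opening': 0.08558809164282888}
scene {'camera_matrix': array([[524.26724624,   0.        , 319.30310972],
       [  0.        , 524.26724624, 237.44829693],
       [  0.        ,   0.        ,   1.        ]]), 'xyz': array([ 0.04586013, -0.49475253,  0.54384192]), 'orientation': array([ 60.0824827 ,  -0.47400206, -42.50530879]), '_p': array([ 0.04586013, -0.49475253,  0.54384192]), '_R': array([[ 0.73718951,  0.33170042, -0.58866498],
       [-0.67
[... 1020 characters left out ...]
jaw_pad top [([374.1, 196.7], 0.74)]
    [ 0.6313 -0.0725  0.1031] [0.0027 0.0027]
shaft_mid scene [([293.9, 262.4], 0.8), ([275.5, 335.8], 0.76), ([389.1, 312.9], 0.69)]
shaft_mid top [([375.2, 197.5], 0.8), ([265.7, 228.6], 0.62), ([331.1, 304.2], 0.5)]
    [ 0.5465 -0.0243  0.136 ] [0.0901 0.0901]
wheel_face scene [([291.4, 250.4], 0.58), ([388.1, 251.1], 0.52), ([282.2, 319.4], 0.5)]
wheel_face top [([353.4, 206.4], 0.53), ([252.6, 217.4], 0.49), ([319.9, 286.1], 0.44)]
    [0.5472 0.008  0.1321] [0.0721 0.0721]
upper_handle scene [([393.4, 270.0], 0.92)]
upper_handle top []
post scene [([390.2, 313.8], 0.8)]
post top [([373.4, 226.5], 0.98)]
    [ 0.5844 -0.0827  0.0194] [0.0006 0.0006]
```

View pics/scene0.png

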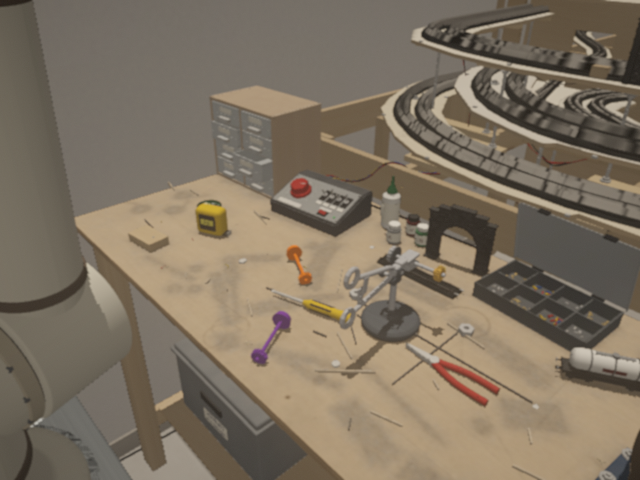

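View pics/top0.png

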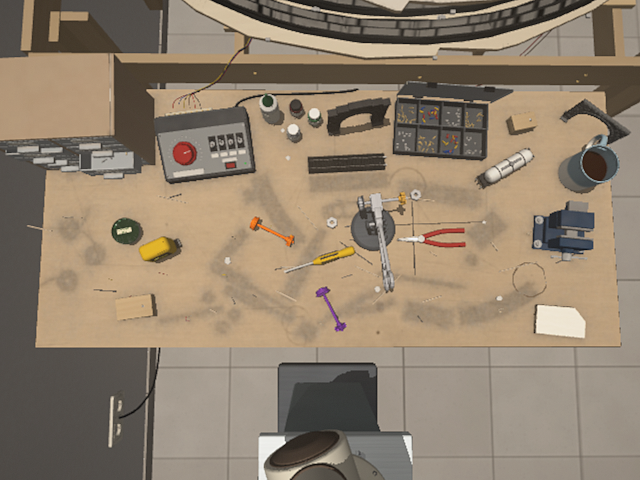

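arm_command(series=[[0.03,-0.028,-0.008,0.03],[0.06,-0.055,-0.015,0.06],[0.095,-0.082,-0.02,0.09],[0.13,-0.11,-0.03,0.12],[0.165,-0.14,-0.04,0.15]], hand=0)

```text
time: 1.4
ee_pos: [0.2863, -0.3356, 0.2716]
tcp_rot: [180.0, -0.0, 9.7]
wrist_force: [1.2, -0.4, 0.1]
opening: 0.0126
grasp_force: 0.0
```

```bash
python3 - <<'E'
from h import *
p,r,o=tool();print(p,o['tcp_rot'],o['opening'],o['wrist_force']);c=shot('wrist');print(c['T_tool_cam'],c['camera_matrix'])
E
```

```text
[ 0.28634205 -0.33557045  0.27157443] [ 1.79991501e+02 -9.27679900e-03  9.67687748e+00] 0.012585486624237854 [ 1.18583065 -0.40300333  0.12234688]
[[-2.51412707e-04  9.60473791e-01  2.78370316e-01  7.11238511e-02]
 [ 9.99999913e-01  3.33719937e-04 -2.48290006e-04  6.16924817e-05]
 [-3.31373768e-04  2.78370230e-01 -9.60473792e-01 -1.42219622e-01]
 [ 0.00000000e+00  0.00000000e+00  0.00000000e+00  1.00000000e+00]] [[378.71520598   0.         314.64984864]
 [  0.         378.71520598 243.25457842]
 [  0.           0.           1.        ]]
```

arm_command(series=[[0.034,-0.034,-0.01,0],[0.068,-0.068,-0.02,0],[0.102,-0.102,-0.03,0],[0.136,-0.136,-0.03,0],[0.17,-0.17,-0.03,0]])

```text
time: 1.95
ee_pos: [0.4254, -0.1389, 0.3019]
tcp_rot: [180.0, -0.1, 9.8]
wrist_force: [1.2, -1.5, 0.2]
opening: 0.0001
grasp_force: 0.0
```

```bash
cat > m.py <<'E'
from h import *
import pickle,sys
T=['stand','post','ring_top','ring_center','upper_jaw_pad','shaft_mid','wheel_face']
def look(names,near=None):
    out=[]
    for n in names:
        c=shot(n);f={t:bot.mark_of(n,t) for t in T}
        out.append((c,f))
        for t in T: print(n,t,[(np.round(d['location'],1).tolist(),round(d['confidence'],2)) for d in f[t][:3]])
    return out
E
python3 - <<'E'
from m import *
p,r,o=tool();print(p,o['tcp_rot'],o['opening'])
L=look(['wrist']);pickle.dump(L,open('w1.pkl','wb'));cv2.imwrite('pics/w1.png',L[0][0]['color'])
E
```

```text
[ 0.42538693 -0.13889105  0.30187923] [ 1.79959682e+02 -7.11871533e-02  9.78475596e+00] 8.312781267558844e-05
wrist stand [([284.5, 44.4], 0.81)]
wrist post []
wrist ring_top [([265.8, 155.9], 0.81), ([396.5, 82.6], 0.54)]
wrist ring_center [([267.3, 155.8], 0.71)]
wrist upper_jaw_pad [([203.6, 10.2], 0.32)]
wrist shaft_mid [([182.3, 175.6], 0.7)]
wrist wheel_face [([165.9, 144.5], 0.52)]
```

View pics/w1.png

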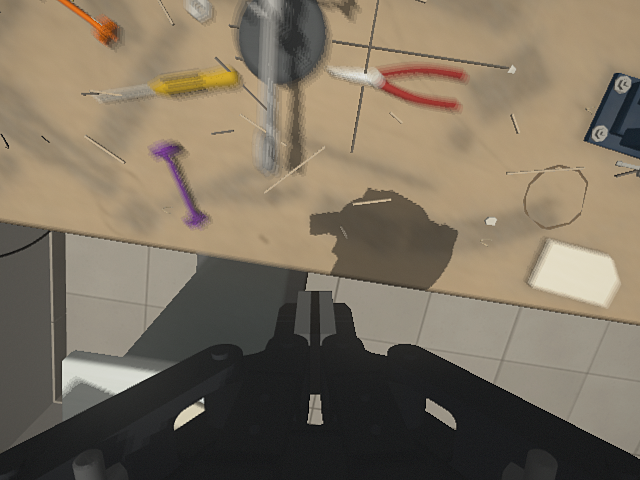

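arm_command(series=[[0.03,-0.01,0,0],[0.06,-0.02,0,0],[0.08,-0.03,0,0],[0.08,-0.03,0,0],[0.08,-0.03,0,0]])

```text
time: 2.85
ee_pos: [0.4978, -0.0984, 0.3011]
tcp_rot: [-180.0, 0.0, 9.7]
wrist_force: [-0.3, -0.4, -0.1]
opening: 0.0001
grasp_force: 0.0
```

```bash
python3 - <<'E'
from m import *
p,r,o=tool();print(p,o['tcp_rot'],o['opening'])
L=look(['wrist','scene','top']);pickle.dump(L,open('w2.pkl','wb'));cv2.imwrite('pics/w2.png',L[0][0]['color'])
E
```

```text
[ 0.49781823 -0.0984108   0.30112666] [-1.79997754e+02  4.18276693e-02  9.72719258e+00] 9.340146260189243e-05
wrist stand [([312.7, 119.4], 0.8)]
wrist post [([315.3, 120.1], 0.94)]
wrist ring_top [([307.5, 258.1], 0.6)]
wrist ring_center [([301.8, 252.4], 0.84)]
wrist upper_jaw_pad [([314.9, 54.7], 0.58)]
wrist shaft_mid [([99.0, 84.5], 0.91), ([317.0, 59.8], 0.77), ([211.0, 242.5], 0.69)]
wrist wheel_face [([273.8, 59.2], 0.92), ([195.6, 212.8], 0.72), ([63.4, 58.3], 0.63)]
scene stand [([387.3, 324.3], 0.88)]
scene post [([389.9, 313.8], 0.93), ([354.6, 294.8], 0.45)]
scene ring_top [([354.3, 262.8], 0.76)]
scene ring_center [([350.2, 278.7], 0.86), ([443.7, 373.3], 0.31)]
scene upper_jaw_pad [([408.2, 257.2], 0.89), ([387.4, 324.4], 0.75), ([388.5, 314.7], 0.7)]
scene shaft_mid [([295.7, 259.1], 0.94), ([277.9, 333.6], 0.58), ([406.3, 261.6], 0.57)]
scene wheel_face [([290.0, 252.3], 0.7), ([386.4, 252.3], 0.66), ([281.5, 317.4], 0.59)]
top stand [([369.5, 226.9], 0.97)]
top post [([374.6, 228.9], 0.82)]
top ring_top [([394.2, 274.0], 0.7)]
top ring_center [([389.5, 276.0], 0.52), ([372.1, 227.9], 0.25)]
top upper_jaw_pad [([371.4, 198.4], 0.96)]
top shaft_mid [([329.7, 305.5], 0.79), ([374.8, 196.6], 0.71), ([266.7, 230.7], 0.58)]
top wheel_face [([319.3, 282.8], 0.52), ([254.1, 218.1], 0.42)]
```

View pics/w2.png

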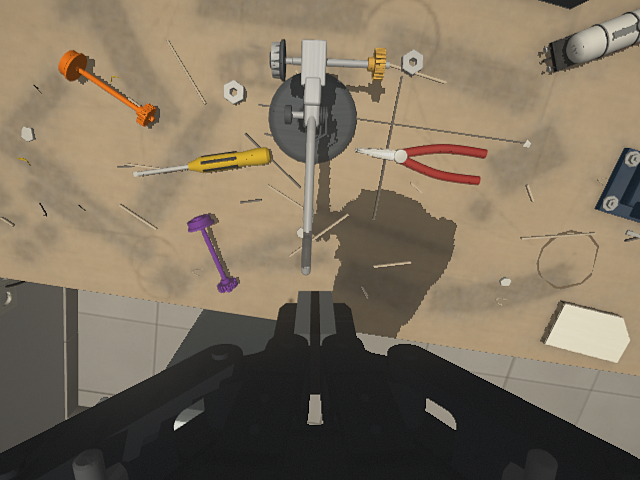

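```bash
cat > fit.py <<'E'
from m import *
from scipy.optimize import least_squares
def P(x,dz=0,dx=0):
    X,Y,a,s,w,rx=x; c=np.array([X,Y,0]);R_=R.from_euler('z',a).as_matrix()
    g={'stand':(0,0,0),'post':(0,0,.024),'ring_top':(rx,0,.163),'ring_center':(rx,0,.1462),'upper_jaw_pad':(.042,0,.108),'shaft_mid':(.042,s,.101),'wheel_face':(.042,s+w,.101)}
    return {k:c+R_@np.array(v) for k,v in g.items()}
if __name__=='__main__':
    L=pickle.load(open('w2.pkl','rb'))
    x=np.array([.585,-.082,np.radians(9.7),0,.037,-.12])
    for it in range(3):
        sel=[];p=P(x)
        for c,f in L:
            for t in T:
                q=proj(c,p[t]);b=[np.array(d['location']) for d in f[t]]
                if b:
                    b=min(b,key=lambda l:np.linalg.norm(l-q))
                    if np.linalg.norm(b-q)<15: sel.append((c,t,b))
        def res(x):
            p=P(x);return np.r_[np.concatenate([(proj(c,p[t])-b) for c,t,b in sel]),(x[3])/.002,(x[5]+.12)/.003]
        r=least_squares(res,x,loss='soft_l1');x=r.x
    print(x.round(4),np.degrees(x[2]))
    p=P(x)
    for c,t,b in sel: print(t,c['camera_matrix'][0,0].round(),(proj(c,p[t])-b).round(1))
    for k,v in p.items(): print(k,v.round(4))
    np.save('x.npy',x)
    # precise wrist image: manual features
    c=L[0][0]
    print('ring proj',proj(c,p['ring_top']),'wheel',proj(c,p['wheel_face']),'mid',proj(c,p['shaft_mid']),'pad',proj(c,p['upper_jaw_pad']))
E
python3 fit.py
```

```text
[ 0.5831 -0.0823  0.1299 -0.001   0.0352 -0.1091] 7.443789606914119
stand 379.0 [ 0.4 -0.7]
post 379.0 [-2.3 -2.3]
ring_top 379.0 [-0.5 -0. ]
ring_center 379.0 [ 5.6 -0.8]
upper_jaw_pad 379.0 [-0.2  4.4]
shaft_mid 379.0 [-1.1  0.9]
wheel_face 379.0 [-0.6 -0.3]
stand 524.0 [ 1.6 -0.8]
post 524.0 [ 0.1 -2.1]
ring_top 524.0 [-1.9  4.3]
ring_center 524.0 [ 1.7 -1.1]
upper_jaw_pad 524.0 [ 0.7 -0.6]
shaft_mid 524.0 [ 2.7 -1. ]
wheel_face 524.0 [3.8 0.6]
stand 455.0 [2.4 1.5]
post 455.0 [-1.3 -1.9]
ring_top 455.0 [-2.6  3.7]
ring_center 455.0 [0.5 1.8]
upper_jaw_pad 455.0 [4.3 2.2]
shaft_mid 455.0 [0.9 4.5]
stand [ 0.5831 -0.0823  0.    ]
post [ 0.5831 -0.0823  0.024 ]
ring_top [ 0.4749 -0.0964  0.163 ]
ring_center [ 0.4749 -0.0964  0.1462]
upper_jaw_pad [ 0.6247 -0.0768  0.108 ]
shaft_mid [ 0.6248 -0.0779  0.101 ]
wheel_face [ 0.6203 -0.043   0.101 ]
ring proj [306.99919754 258.09958498] wheel [273.23108983  58.89467273] mid [315.89315274  60.74756501] pad [314.6519986   59.10060765]
```

```bash
python3 - <<'E'
from fit import *
L=pickle.load(open('w2.pkl','rb'));c=L[0][0];x=np.load('x.npy')
Ri=R.from_euler('z',-x[2]).as_matrix()
for px,z in [((306,274),.146),((306,272),.150),((306.5,231),.150),((307.5,258),.163),((302,252.4),.146),((277,59),.101)]:
    p,v=ray(c,px);X=p+v*(z-p[2])/v[2];print(px,X.round(4),(Ri@(X-[x[0],x[1],0])).round(4))
im=c['color'];cv2.imwrite('pics/c.png',np.hstack([cv2.resize(im[200:290,260:350],None,fx=4,fy=4,interpolation=2),cv2.resize(im[20:110,260:350],None,fx=4,fy=4,interpolation=2)]))
s=L[1][0]['color'];
E
```

```text
(306, 274) [ 0.4552 -0.0985  0.146 ] [-0.1288  0.0005  0.146 ]
(306, 272) [ 0.4585 -0.098   0.15  ] [-0.1255  0.0005  0.15  ]
(306.5, 231) [ 0.493  -0.0928  0.15  ] [-0.0907  0.0013  0.15  ]
(307.5, 258) [ 0.475  -0.0968  0.163 ] [-0.109  -0.0004  0.163 ]
(302, 252.4) [ 0.4734 -0.0922  0.146 ] [-0.11    0.0044  0.146 ]
(277, 59) [ 0.6207 -0.046   0.101 ] [0.042  0.0311 0.101 ]
```

View pics/c.png

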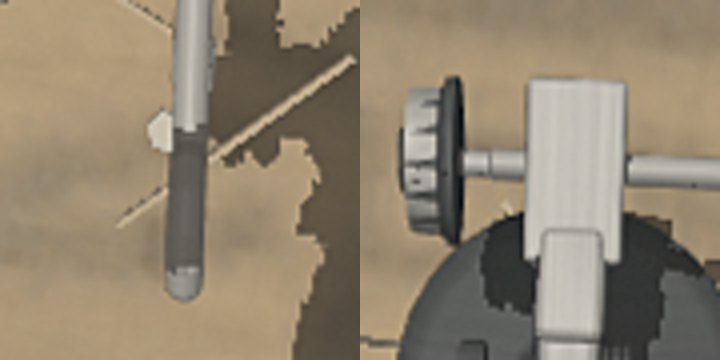

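arm_command(series=[[-0.0123,-0.003,0.04,0.02],[-0.0246,-0.0061,0.08,0.04],[-0.0246,-0.0061,0.11,0.04],[-0.0246,-0.0061,0.125,0.04],[-0.0246,-0.0061,0.125,0.04]])

```text
time: 4.55
ee_pos: [0.4718, -0.0954, 0.1742]
tcp_rot: [-179.9, 0.2, 7.5]
wrist_force: [-0.4, 1.1, 0.7]
opening: -0.0001
grasp_force: 0.0
```

```bash
python3 - <<'E'
from m import *
p,r,o=tool();print(p,o['tcp_rot'],o['opening'],o['wrist_force'])
L=look(['wrist']);a=L[0][0]['color'];b=shot('scene')['color'][220:345,300:460]
cv2.imwrite('pics/w3.png',np.hstack([a[100:480,150:480],cv2.resize(b,(450,380),interpolation=2)]))
E
```

```text
[ 0.47179018 -0.09544585  0.17415577] [-179.93488399    0.18862459    7.4885631 ] -5.5129905948935154e-05 [-0.40623823  1.05143993  0.71923177]
wrist stand [([316.9, 296.4], 0.63), ([312.1, 79.0], 0.62)]
wrist post [([316.6, 76.2], 0.91), ([164.7, 149.1], 0.72), ([313.0, 286.5], 0.53)]
wrist ring_top []
wrist ring_center [([311.8, 289.8], 0.74), ([312.7, 79.3], 0.46)]
wrist upper_jaw_pad []
wrist shaft_mid [([0.0, 37.1], 0.7), ([177.7, 267.2], 0.69)]
wrist wheel_face [([156.7, 222.0], 0.98)]
```

View pics/w3.png

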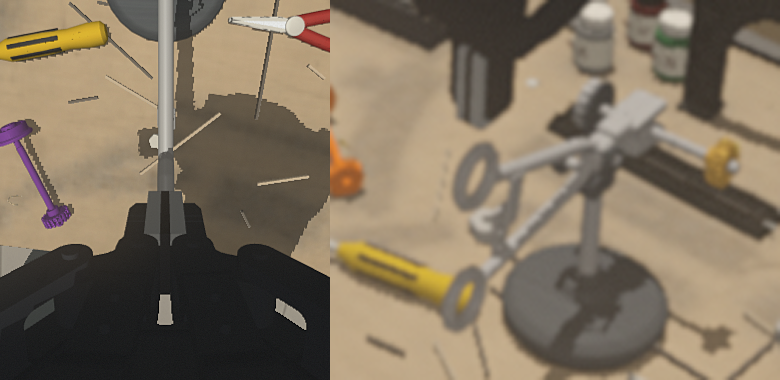

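arm_command(series=[[0,0,0.004,0],[0,0,0.007,0],[0,0,0.01,0],[-0.001,0,0.013,0],[-0.002,0,0.016,0]])

```text
time: 5.5
ee_pos: [0.4707, -0.096, 0.1603]
tcp_rot: [180.0, 0.0, 7.5]
wrist_force: [-2.8, -0.0, 5.5]
opening: -0.0
grasp_force: 2.7
```

arm_command(series=[[-0.001,0,0.002,0],[-0.002,0,0.004,0],[-0.003,0,0.006,0],[-0.003,0,0.008,0],[-0.004,0,0.009,0]])

```text
time: 6.0
ee_pos: [0.467, -0.0966, 0.1518]
tcp_rot: [180.0, -0.0, 7.5]
wrist_force: [-1.5, -0.1, 5.5]
opening: -0.0001
grasp_force: 3.2
```

arm_command(series=[[-0.001,0,0.002,0],[-0.002,0,0.004,0],[-0.003,0,0.006,0],[-0.003,0,0.008,0],[-0.004,0,0.009,0]])

```text
time: 6.5
ee_pos: [0.463, -0.0971, 0.1427]
tcp_rot: [180.0, -0.0, 7.5]
wrist_force: [-1.3, 0.1, 8.7]
opening: -0.0
grasp_force: 4.0
```

arm_command(series=[[0,0,0.001,0],[-0.001,0,0.002,0],[-0.001,0,0.003,0],[-0.002,0,0.004,0],[-0.002,0,0.005,0]])

```text
time: 7.0
ee_pos: [0.461, -0.0974, 0.1382]
tcp_rot: [180.0, -0.0, 7.5]
wrist_force: [-3.8, -1.0, 10.8]
opening: 0.0003
grasp_force: 5.3
```

arm_command(series=[[-0.001,0,0.001,0],[-0.001,0,0.002,0],[-0.002,0,0.003,0],[-0.003,0,0.004,0],[-0.003,0,0.005,0]])

```text
time: 7.5
ee_pos: [0.4583, -0.0978, 0.1334]
tcp_rot: [180.0, -0.1, 7.5]
wrist_force: [-2.1, -0.3, 12.6]
opening: 0.0003
grasp_force: 6.0
```

arm_command(series=[[0,0,0.0005,0],[-0.001,0,0.001,0],[-0.001,0,0.0015,0],[-0.001,0,0.002,0],[-0.001,0,0.002,0]])

```text
time: 8.0
ee_pos: [0.4574, -0.0979, 0.1315]
tcp_rot: [180.0, -0.1, 7.5]
wrist_force: [-2.6, -0.4, 13.2]
opening: 0.0002
grasp_force: 6.3
```

arm_command(series=[[-0.001,0,0.001,0],[-0.001,0,0.002,0],[-0.002,0,0.003,0],[-0.002,0,0.004,0],[-0.002,0,0.004,0]])

```text
time: 8.5
ee_pos: [0.4555, -0.0982, 0.1277]
tcp_rot: [179.9, -0.1, 7.5]
wrist_force: [-2.4, -0.7, 14.0]
opening: -0.0001
grasp_force: 7.1
```

arm_command(series=[[0,0,0.0005,0],[0,0,0.001,0],[-0.001,0,0.0015,0],[-0.001,0,0.002,0],[-0.001,0,0.002,0]])

```text
time: 9.0
ee_pos: [0.4547, -0.0983, 0.1259]
tcp_rot: [179.9, -0.1, 7.5]
wrist_force: [-2.3, -0.7, 15.1]
opening: -0.0001
grasp_force: 7.4
```

arm_command(series=[[0,0,0.001,0],[-0.001,0,0.002,0],[-0.001,0,0.0025,0],[-0.001,0,0.0025,0],[-0.001,0,0.0025,0]])

```text
time: 9.5
ee_pos: [0.4537, -0.0985, 0.1236]
tcp_rot: [179.9, -0.2, 7.5]
wrist_force: [-2.6, 0.0, 14.9]
opening: 0.0003
grasp_force: 8.0
```

arm_command(series=[[0.001,0,-0.004,0],[0.003,0,-0.008,0],[0.003,0,-0.012,0],[0.004,0,-0.014,0],[0.004,0,-0.015,0]])

```text
time: 10.0
ee_pos: [0.458, -0.0978, 0.1377]
tcp_rot: [180.0, -0.1, 7.5]
wrist_force: [2.8, -0.1, 4.7]
opening: 0.0003
grasp_force: 2.6
```

arm_command(series=[[0.001,0,-0.005,0],[0.002,0,-0.01,0],[0.002,0,-0.02,0],[0.002,0,-0.03,0],[0.002,0,-0.04,0]])

```text
time: 10.5
ee_pos: [0.459, -0.0975, 0.1776]
tcp_rot: [-180.0, 0.0, 7.5]
wrist_force: [0.2, 0.3, 0.1]
opening: -0.0003
grasp_force: 0.0
```

arm_command(series=[[0.01,-0.01,-0.02,0],[0.03,-0.02,-0.05,0],[0.05,-0.02,-0.08,0],[0.05,-0.02,-0.1,0],[0.05,-0.02,-0.1,0]])

```text
time: 11.0
ee_pos: [0.5071, -0.0711, 0.2798]
tcp_rot: [179.9, -0.2, 7.5]
wrist_force: [0.2, 0.5, -0.3]
opening: 0.0004
grasp_force: 0.0
```

```bash
python3 - <<'E'
from m import *
p,r,o=tool();print(p,o['tcp_rot'],o['opening'],o['wrist_force'])
L=look(['wrist','scene']);pickle.dump(L,open('w4.pkl','wb'));a=L[0][0]['color'];b=L[1][0]['color'][220:345,300:460]
a=a[0:330,230:400]
cv2.imwrite('pics/w4.png',np.hstack([cv2.resize(a,(309,600),interpolation=2),cv2.resize(b,(490,600),interpolation=2)]))
E
```

```text
[ 0.50708167 -0.07105261  0.27981535] [179.93991437  -0.20754404   7.52178216] 0.0004343399545899108 [ 0.17775017  0.48366184 -0.32642329]
wrist stand [([333.6, 131.0], 0.91)]
wrist post [([332.4, 130.9], 0.92)]
wrist ring_top [([341.2, 287.2], 0.85)]
wrist ring_center [([337.3, 279.1], 0.98)]
wrist upper_jaw_pad [([337.4, 74.9], 0.83), ([220.0, 183.8], 0.72), ([292.9, 75.9], 0.25)]
wrist shaft_mid [([231.2, 264.6], 0.79), ([110.4, 106.4], 0.7), ([341.5, 73.3], 0.61)]
wrist wheel_face [([74.4, 86.3], 0.92), ([296.6, 73.3], 0.62), ([217.6, 237.9], 0.61)]
scene stand [([387.9, 324.6], 0.87)]
scene post [([392.5, 312.9], 0.92)]
scene ring_top [([350.2, 280.4], 0.92)]
scene ring_center [([348.5, 289.5], 0.93)]
scene upper_jaw_pad [([409.9, 254.7], 0.87)]
scene shaft_mid [([275.5, 333.4], 0.95), ([407.2, 257.0], 0.74), ([296.4, 263.2], 0.7)]
scene wheel_face [([283.0, 316.7], 0.52), ([290.9, 250.8], 0.51), ([387.9, 251.5], 0.49)]
```

View pics/w4.png

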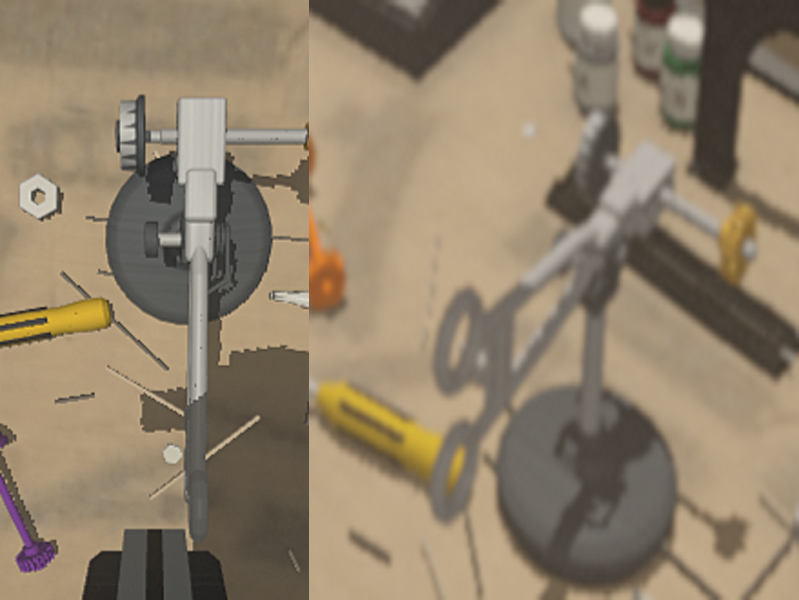

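```bash
python3 - <<'E'
from fit import *
L=pickle.load(open('w4.pkl','rb'));x=np.load('x.npy');Ri=R.from_euler('z',-x[2]).as_matrix();o=np.array([x[0],x[1],0])
for a,b,n in [((341.2,287.2),(350.2,280.4),'top'),((337.3,279.1),(348.5,289.5),'cen'),((337.4,74.9),(409.9,254.7),'pad'),((295,74.5),(387.9,251.5),'face')]:
    X,e=tri([ray(L[0][0],a),ray(L[1][0],b)]);print(n,X.round(4),np.round(e,4),'stand',(Ri@(X-o)).round(4))
for px,z in [((294,75),.106),((340,74),.106),((338,297),.127),((337,280),.144)]:
    p,v=ray(L[0][0],px);X=p+v*(z-p[2])/v[2];print(px,X.round(4),(Ri@(X-o)).round(4))
E
```

```text
top [ 0.4672 -0.0987  0.1468] [0.0014 0.0014] stand [-0.117  -0.0013  0.1468]
cen [ 0.4673 -0.0965  0.1306] [0.0013 0.0013] stand [-0.1166  0.0009  0.1306]
pad [ 0.6245 -0.0755  0.1108] [0.0025 0.0025] stand [0.042  0.0014 0.1108]
face [ 0.6193 -0.0402  0.1028] [0.0011 0.0011] stand [0.0414 0.037  0.1028]
(294, 75) [ 0.6191 -0.0406  0.106 ] [0.0412 0.0367 0.106 ]
(340, 74) [ 0.6245 -0.0756  0.106 ] [0.0419 0.0013 0.106 ]
(338, 297) [ 0.4491 -0.0989  0.127 ] [-0.1349  0.0009  0.127 ]
(337, 280) [ 0.4707 -0.0938  0.144 ] [-0.1129  0.0031  0.144 ]
```

arm_command(series=[[0.035,-0.014,0,0],[0.07,-0.028,0,0],[0.1,-0.04,0.02,0],[0.1153,-0.0439,0.05,0],[0.1153,-0.0439,0.09,0]])

```text
time: 12.3
ee_pos: [0.6168, -0.0115, 0.186]
tcp_rot: [180.0, -0.1, 7.6]
wrist_force: [0.3, -0.2, -0.1]
opening: 0.0004
grasp_force: 0.0
```

arm_command(series=[[0,0,0.03,0],[0,0,0.06,0],[0,0,0.08,0],[0,0,0.09,0],[0,0,0.09,0]])

```text
time: 12.8
ee_pos: [0.614, -0.0125, 0.0955]
tcp_rot: [-180.0, 0.1, 7.5]
wrist_force: [-0.2, 0.0, 0.4]
opening: 0.0002
grasp_force: 0.0
```

```bash
python3 - <<'E'
from m import *
p,r,o=tool();print(p,o['tcp_rot'],o['opening'],o['wrist_force'])
a=shot('wrist')['color'][130:480,200:540];b=shot('scene')['color'][190:310,340:480]
cv2.imwrite('pics/w5.png',np.hstack([a,cv2.resize(b,(408,350),interpolation=2)]))
E
```

```text
[ 0.61397971 -0.01253055  0.09553589] [-1.79981667e+02  1.24979476e-01  7.49605310e+00] 0.00023125092548072695 [-0.20500314  0.01627244  0.3580334 ]
```

View pics/w5.png

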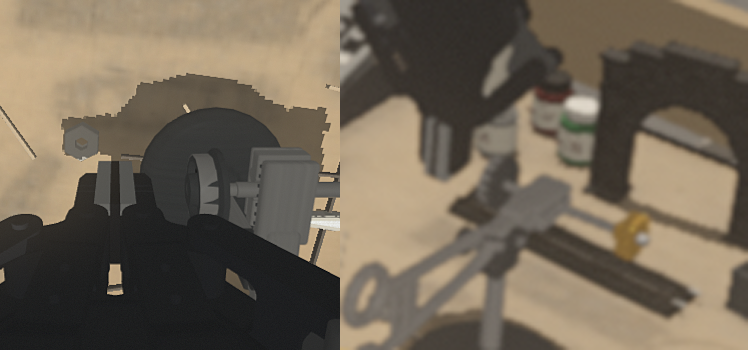

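arm_command(series=[[0.001,0.003,-0.004,0],[0.002,0.006,-0.005,0],[0.002,0.009,-0.005,0],[0.002,0.011,-0.005,0],[0.002,0.012,-0.005,0]])

```text
time: 13.4
ee_pos: [0.6182, -0.0245, 0.1018]
tcp_rot: [180.0, 0.0, 7.5]
wrist_force: [-0.1, 1.2, 0.1]
opening: 0.0003
grasp_force: 0.0
```

arm_command(series=[[0,0.001,0,0],[0,0.002,0,0],[0,0.003,0,0],[0,0.004,0,0],[0,0.005,0,0]])

```text
time: 13.9
ee_pos: [0.6188, -0.0289, 0.1019]
tcp_rot: [-180.0, -0.0, 7.5]
wrist_force: [0.3, 3.0, 1.9]
opening: -0.0002
grasp_force: 1.6
```

arm_command(series=[[0,0.001,0,0],[0,0.002,0,0],[0,0.003,0,0],[0,0.004,0,0],[0,0.005,0,0]])

```text
time: 14.4
ee_pos: [0.6196, -0.0334, 0.102]
tcp_rot: [-179.9, -0.0, 7.5]
wrist_force: [0.4, 6.9, 1.4]
opening: 0.0001
grasp_force: 3.2
```

arm_command(series=[[0,0.001,0,0],[0,0.002,0,0],[0,0.003,0,0],[0,0.004,0,0],[0,0.004,0,0]])

```text
time: 14.9
ee_pos: [0.6201, -0.0374, 0.102]
tcp_rot: [-179.9, -0.0, 7.5]
wrist_force: [-0.5, 5.6, 2.1]
opening: 0.0003
grasp_force: 3.1
```

arm_command(series=[[0,0.001,0,0],[0,0.002,0,0],[0,0.003,0,0],[0,0.003,0,0],[0,0.003,0,0]])

```text
time: 15.4
ee_pos: [0.6206, -0.0396, 0.1023]
tcp_rot: [-179.9, -0.1, 7.6]
wrist_force: [-0.7, 10.1, 3.5]
opening: -0.0001
grasp_force: 5.1
```

arm_command(series=[[0,0.001,0,0],[0,0.0015,0,0],[0,0.002,0,0],[0,0.002,0,0],[0,0.002,0,0]])

```text
time: 15.9
ee_pos: [0.6209, -0.0411, 0.1025]
tcp_rot: [-179.8, -0.1, 7.6]
wrist_force: [-0.8, 11.8, 5.2]
opening: -0.0001
grasp_force: 6.4
```

```bash
python3 - <<'E'
from m import *
p,r,o=tool();print(p,o['tcp_rot'],o['opening'],o['wrist_force'])
a=shot('wrist')['color'][240:400,300:500]
cv2.imwrite('pics/w6.png',cv2.resize(a,(750,600),interpolation=2))
E
```

```text
[ 0.62091577 -0.04108873  0.10245959] [-1.79811455e+02 -8.22119718e-02  7.58642345e+00] -9.708561954063091e-05 [-0.79399019 11.79424066  5.17498134]
```

View pics/w6.png

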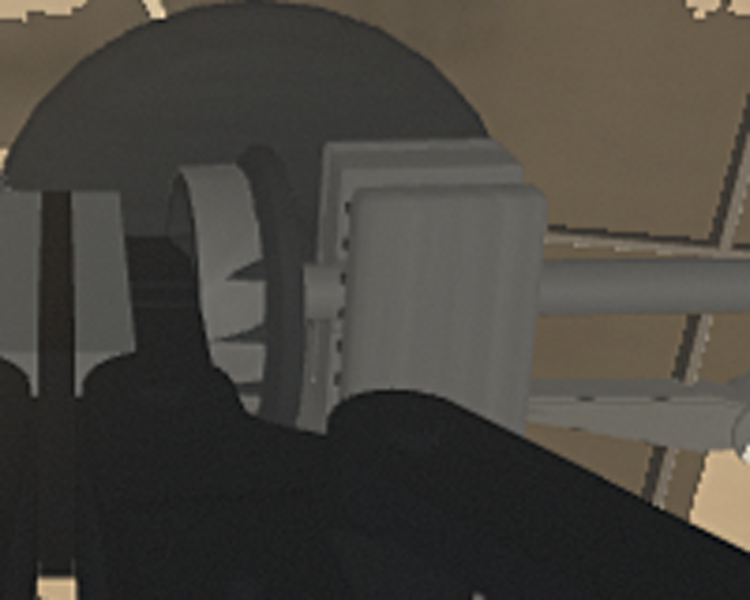

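arm_command(series=[[0,-0.004,0,0],[0,-0.009,0,0],[0,-0.015,0,0],[0,-0.022,0,0],[0,-0.03,0,0]])

```text
time: 16.45
ee_pos: [0.6166, -0.013, 0.1017]
tcp_rot: [180.0, 0.0, 7.5]
wrist_force: [0.3, -0.1, -0.4]
opening: 0.0002
grasp_force: 0.0
```

arm_command(series=[[0,0,-0.03,0],[0,0,-0.07,0],[-0.02,0.01,-0.11,0],[-0.05,0.02,-0.15,0],[-0.08,0.03,-0.18,0]])

```text
time: 16.95
ee_pos: [0.5406, -0.0534, 0.2839]
tcp_rot: [180.0, -0.1, 7.5]
wrist_force: [0.2, 0.5, 0.0]
opening: -0.0002
grasp_force: 0.0
```

arm_command(series=[[-0.02,0.01,0,0],[-0.035,0.02,0,0],[-0.035,0.02,0,0],[-0.035,0.02,0,0],[-0.035,0.02,0,0]])

```text
time: 17.45
ee_pos: [0.5096, -0.0776, 0.2808]
tcp_rot: [-180.0, 0.1, 7.5]
wrist_force: [0.1, -0.3, -0.0]
opening: -0.0003
grasp_force: 0.0
```

```bash
python3 - <<'E'
from m import *
p,r,o=tool();print(p,o['tcp_rot'],o['opening'],o['wrist_force'])
L=look(['wrist','scene']);pickle.dump(L,open('w7.pkl','wb'));c=L[0][0]
M=pickle.load(open('w4.pkl','rb'))[0][0]['color']
cv2.imwrite('pics/w7.png',np.vstack([cv2.resize(M[40:115,260:430],(680,300),interpolation=2),cv2.resize(c['color'][40:115,260:430],(680,300),interpolation=2)]))
E
```

```text
[ 0.5095853  -0.07755144  0.28077413] [-1.79969378e+02  7.90471418e-02  7.50613965e+00] -0.00028233665949466456 [ 0.14884806 -0.27451444 -0.00816878]
wrist stand [([326.1, 132.5], 0.67)]
wrist post [([330.1, 130.3], 0.8)]
wrist ring_top []
wrist ring_center [([329.2, 274.1], 0.73)]
wrist upper_jaw_pad [([332.0, 75.0], 0.91)]
wrist shaft_mid [([103.9, 105.7], 0.88), ([224.9, 263.8], 0.69), ([332.7, 75.4], 0.6)]
wrist wheel_face [([210.6, 237.6], 0.9), ([297.6, 72.8], 0.8), ([71.6, 85.2], 0.56)]
scene stand [([387.0, 325.0], 0.81)]
scene post [([392.0, 311.2], 0.57)]
scene ring_top [([349.5, 279.6], 0.96), ([393.2, 267.5], 0.39)]
scene ring_center [([347.2, 291.0], 0.87)]
scene upper_jaw_pad [([412.2, 259.2], 0.62), ([407.2, 258.4], 0.36)]
scene shaft_mid [([411.0, 253.1], 0.97), ([295.1, 261.4], 0.83), ([274.6, 333.1], 0.66)]
scene wheel_face [([281.6, 316.0], 0.75), ([294.8, 251.0], 0.69), ([393.1, 251.4], 0.45)]
```

View pics/w7.png

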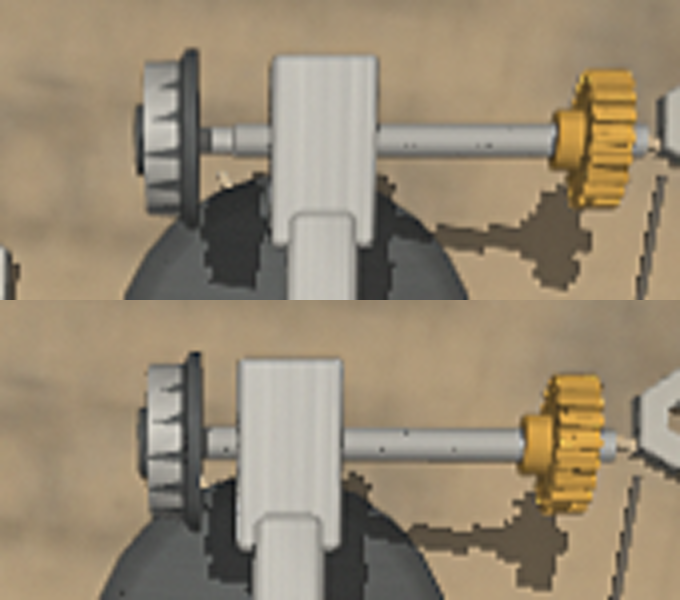

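arm_command(series=[[-0.02,-0.01,0.01,0],[-0.0457,-0.0208,0.03,0],[-0.0457,-0.0208,0.07,0],[-0.0457,-0.0208,0.11,0],[-0.0457,-0.0208,0.14,0]])

```text
time: 18.75
ee_pos: [0.4605, -0.0631, 0.1397]
tcp_rot: [-180.0, 0.0, 7.5]
wrist_force: [0.3, 0.9, 0.5]
opening: 0.0004
grasp_force: 0.0
```

arm_command(series=[[0,0,0.01,0],[0,0,0.019,0],[0,0.004,0.019,0],[0,0.008,0.019,0],[0,0.012,0.019,0]])

```text
time: 19.25
ee_pos: [0.4636, -0.0756, 0.1241]
tcp_rot: [180.0, -0.1, 7.5]
wrist_force: [0.9, 0.1, -0.1]
opening: -0.0003
grasp_force: 0.0
```

arm_command(series=[[0,0.001,0,0],[0,0.002,0,0],[0,0.004,0,0],[0,0.005,0,0],[0,0.006,0,0]])

```text
time: 19.75
ee_pos: [0.4635, -0.081, 0.1228]
tcp_rot: [-180.0, 0.0, 7.5]
wrist_force: [-0.6, 1.8, 0.7]
opening: -0.0002
grasp_force: 0.6
```

arm_command(series=[[0,0.001,0,0],[0,0.002,0,0],[0,0.003,0,0],[0,0.004,0,0],[0,0.005,0,0]])

```text
time: 20.25
ee_pos: [0.4641, -0.0857, 0.1227]
tcp_rot: [-180.0, 0.0, 7.5]
wrist_force: [-0.8, 5.9, 1.7]
opening: -0.0001
grasp_force: 2.8
```

arm_command(series=[[0,0.001,0,0],[0,0.002,0,0],[0,0.003,0,0],[0,0.004,0,0],[0,0.005,0,0]])

```text
time: 20.75
ee_pos: [0.4652, -0.0907, 0.123]
tcp_rot: [-180.0, -0.1, 7.5]
wrist_force: [0.3, 5.3, 1.9]
opening: -0.0001
grasp_force: 2.8
```

arm_command(series=[[0,0.001,0,0],[0,0.002,0,0],[0,0.003,0,0],[0,0.003,0,0],[0,0.003,0,0]])

```text
time: 21.25
ee_pos: [0.4656, -0.0934, 0.1229]
tcp_rot: [-179.9, -0.1, 7.5]
wrist_force: [1.0, 6.9, 0.9]
opening: 0.0002
grasp_force: 3.4
```

```bash
python3 - <<'E'
from m import *
L=look(['scene'])
E
```

```text
scene stand [([387.6, 324.3], 0.8), ([357.7, 283.8], 0.58), ([354.8, 296.1], 0.23)]
scene post [([391.5, 311.2], 0.76)]
scene ring_top [([362.8, 270.7], 0.68)]
scene ring_center [([357.5, 283.0], 0.73)]
scene upper_jaw_pad [([411.8, 256.9], 0.61)]
scene shaft_mid [([408.7, 260.3], 0.91), ([271.9, 333.8], 0.63)]
scene wheel_face [([283.8, 320.0], 0.66), ([389.4, 252.2], 0.57), ([288.8, 248.9], 0.5)]
```

arm_command(series=[[0,-0.002,0,0],[0,-0.004,0,0],[0,-0.006,0,0],[0,-0.008,0,0],[0,-0.01,0,0]])

```text
time: 22.15
ee_pos: [0.4641, -0.0841, 0.1229]
tcp_rot: [180.0, -0.0, 7.5]
wrist_force: [0.5, 3.7, 2.0]
opening: -0.0003
grasp_force: 1.3
```

arm_command(series=[[0,-0.003,0,0],[0,-0.006,0,0],[0,-0.012,0,0],[0,-0.02,0,0],[0,-0.03,0,0]])

```text
time: 22.65
ee_pos: [0.4598, -0.0537, 0.1226]
tcp_rot: [180.0, 0.0, 7.5]
wrist_force: [0.8, -0.2, -1.1]
opening: -0.0001
grasp_force: 0.0
```

arm_command(series=[[0.01,0,-0.04,0],[0.02,0.01,-0.08,0],[0.03,0.015,-0.12,0],[0.045,0.02,-0.155,0],[0.045,0.02,-0.155,0]])

```text
time: 23.15
ee_pos: [0.5096, -0.068, 0.2822]
tcp_rot: [179.9, -0.4, 7.5]
wrist_force: [0.0, 0.8, -1.0]
opening: 0.0
grasp_force: 0.0
```

```bash
python3 - <<'E'
from fit import *
p,r,o=tool();print(p,o['wrist_force'])
L=look(['wrist','scene']);pickle.dump(L,open('w8.pkl','wb'))
x=np.load('x.npy');Ri=R.from_euler('z',-x[2]).as_matrix();O=np.array([x[0],x[1],0])
for t in T:
    a,b=L[0][1][t],L[1][1][t]
    best=None
    for i in a:
        for j in b:
            X,e=tri([ray(L[0][0],i['location']),ray(L[1][0],j['location'])])
            if e[0]<.006: print(t,'stand',(Ri@(X-O)).round(4),round(e[0],4))
E
```

```text
[ 0.50955955 -0.06799468  0.28219482] [ 0.01690756  0.75899296 -1.03947187]
wrist stand [([332.5, 133.3], 0.97)]
wrist post [([337.3, 136.2], 0.68)]
wrist ring_top [([347.4, 287.7], 0.84)]
wrist ring_center [([341.5, 282.0], 0.61)]
wrist upper_jaw_pad [([344.2, 77.1], 0.55)]
wrist shaft_mid [([115.6, 109.9], 0.94), ([233.2, 268.0], 0.76)]
wrist wheel_face [([303.2, 82.5], 0.98), ([220.0, 238.1], 0.81), ([79.9, 86.8], 0.71)]
scene stand [([384.6, 324.4], 0.95)]
scene post [([388.3, 312.1], 0.81)]
scene ring_top [([355.8, 267.6], 0.59)]
scene ring_center [([348.7, 278.3], 0.76)]
scene upper_jaw_pad [([408.7, 257.0], 0.94), ([348.2, 277.3], 0.7)]
scene shaft_mid [([407.6, 256.9], 0.88), ([276.3, 333.9], 0.8), ([298.5, 259.0], 0.61)]
scene wheel_face [([294.6, 250.5], 0.54), ([280.7, 316.9], 0.53), ([390.5, 252.8], 0.43)]
stand stand [ 0.0009  0.0056 -0.0055] 0.0024
post stand [-0.0015  0.001   0.0236] 0.0011
ring_top stand [-0.1081 -0.0025  0.1633] 0.0018
ring_center stand [-0.112   0.0025  0.1453] 0.0005
upper_jaw_pad stand [0.0432 0.0006 0.1064] 0.0003
shaft_mid stand [0.0252 0.2217 0.021 ] 0.0018
shaft_mid stand [-0.1463  0.1148  0.0106] 0.0028
shaft_mid stand [-0.1066  0.0935  0.1339] 0.0044
wheel_face stand [0.0398 0.0324 0.1029] 0.0
wheel_face stand [-0.1126  0.1315  0.0124] 0.002
wheel_face stand [0.0477 0.2542 0.0172] 0.0035
```

```bash
python3 - <<'E'
from fit import *
x=np.load('x.npy');Ri=R.from_euler('z',-x[2]).as_matrix();O=np.array([x[0],x[1],0])
for f,z in(('w4.pkl',.106),('w7.pkl',.106),('w8.pkl',.101)):
    c=pickle.load(open(f,'rb'))[0][0];im=c['color'];h=cv2.cvtColor(im,cv2.COLOR_BGR2HSV)
    pt=lambda u,v:(lambda p,d:(Ri@(p+d*(z-p[2])/d[2]-O)))(*ray(c,(u,v)))
    gm=(h[40:120,370:440,1]>150);vv,uu=np.nonzero(gm)
    row=int(round(np.mean(vv[uu<uu.min()+5])))+40; ge=uu.min()+370
    S=im[row-5:row+4,284:320].mean(0); 
    print(f,'gear edge',ge,row,pt(ge,row).round(4)); print('cols284+ B-R',(im[row-4:row-1,284:352].astype(int)[:,:,2]-im[row-4:row-1,284:352].astype(int)[:,:,0]).mean(0).round().astype(int).tolist()); print(im[row-4:row-1,284:352,1].mean(0).round().astype(int).tolist())
    for u in(292,294,296,298,300,302,304): print(u,pt(u,row-2)[1].round(4),end=' ')
    print()
E
```

```text
w4.pkl gear edge 398 76 [ 0.0406 -0.0435  0.106 ]
cols284+ B-R [45, 46, 46, 46, 45, 45, 44, 46, 48, 28, 0, -1, 12, 12, 12, 11, 10, 11, 11, 12, 6, 1, 0, -1, -1, 0, 4, 4, 3, 9, 9, 10, 9, 10, 8, 10, 10, 10, 10, 10, 10, 10, 10, 9, 9, 10, 11, 11, 11, 12, 11, 11, 12, 10, 10, 10, 11, 10, 10, 12, 10, 11, 11, 11, 11, 11, 11, 11]
[141, 144, 146, 146, 145, 145, 146, 148, 154, 108, 86, 80, 193, 194, 190, 189, 189, 188, 190, 201, 136, 65, 86, 94, 96, 60, 89, 89, 84, 172, 175, 172, 171, 173, 128, 166, 170, 170, 170, 169, 170, 171, 174, 143, 145, 179, 191, 193, 190, 192, 194, 197, 191, 189, 190, 190, 188, 188, 189, 192, 189, 185, 184, 189, 194, 189, 184, 185]
292 0.0382 294 0.0367 296 0.0352 298 0.0336 300 0.0321 302 0.0305 304 0.029 
w7.pkl gear edge 390 77 [ 0.0406 -0.044   0.106 ]
cols284+ B-R [45, 46, 45, 43, 42, 42, 43, 44, 46, 51, 23, -1, 0, 12, 12, 11, 11, 10, 11, 10, 12, 5, 1, -2, -2, 0, 3, 4, 12, 10, 10, 10, 11, 11, 11, 7, 11, 12, 11, 10, 12, 12, 12, 13, 12, 10, 11, 11, 11, 12, 11, 11, 9, 10, 10, 13, 11, 11, 12, 11, 10, 5, 10, 9, 10, 9, 9, 10]
[148, 149, 149, 147, 145, 146, 146, 146, 147, 
[... 395 characters left out ...]
 -0.0412  0.101 ]
cols284+ B-R [45, 44, 44, 45, 47, 45, 45, 45, 45, 45, 47, 44, 43, 42, 43, 43, 45, 47, 53, 12, -2, 3, 11, 11, 11, 11, 11, 10, 11, 11, 3, -1, 0, -1, 2, 4, 6, 5, 9, 10, 9, 9, 9, 9, 10, 10, 8, 9, 11, 12, 12, 11, 11, 11, 12, 11, 11, 11, 10, 10, 10, 12, 11, 10, 11, 10, 11, 11]
[135, 138, 140, 142, 146, 147, 147, 146, 147, 146, 148, 147, 147, 145, 146, 145, 145, 147, 152, 102, 79, 112, 191, 192, 189, 187, 185, 185, 189, 186, 82, 61, 89, 92, 77, 94, 118, 114, 167, 168, 167, 166, 166, 166, 167, 170, 134, 143, 178, 191, 191, 189, 191, 193, 196, 190, 187, 190, 190, 187, 186, 190, 190, 187, 184, 183, 190, 192]
292 0.0413 294 0.0397 296 0.0381 298 0.0365 300 0.0349 302 0.0333 304 0.0318
```

```bash
python3 -c "
from workcell import bot
print(bot.job_done())"
```

```text
the job is handed in; nothing more can be done
None
```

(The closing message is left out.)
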